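# Show a compressor discharge valve to the inspection camera

## Robot

A 6-joint arm with a two-finger parallel gripper is mounted at the origin on the work surface. World frame = base frame: x ahead of the robot, y to its left, z up, the work surface at z = 0. Lengths are in m, angles in rad, forces in N, time in s.
With the tool pointing down it reaches from about 0.3 to 0.875 m from the base axis. Payload 6.4 kg.
Tool frame: the origin (TCP) lies midway between the tips of the shut fingers; the grasp point (between the pads) lies 19 mm behind it; z points along the fingers, y is the direction in which the jaws open and shut (so a half turn about z gives the same grasp; the last joint's range is limited). The gripper opens to 88 mm and grips with 3 to 60 N. Pads are 18 mm wide; open, the fingers measure 123 mm over their backs; the gripper's body (75 mm by 187 mm) begins 45 mm behind the grasp point.
Start: joints at [-1.485, 0.181, 1.607, -0, 1.354, -0.206], TCP at [0.165, -0.551, 0.239] pointing down, gripper open.
Joint ranges: [-2.99, 2.99], [-0.89, 2.07], [0.3, 2.58], [-1.14, 4.28], [0, 2.63], [-3.12, 3.12]. Speed limits (rad/s): [2.57, 2.57, 3.01, 3.14, 3.14, 3.14].

## Interface

Orientations are given as a rotation vector (axis times angle).
In Python, from cell import env gives the robot as it stands.
- The arm moves only by the tool play_rows, never from a script. Its argument "deltas" is one flat list of numbers, 4 for each row, row after row: the shift along the tool's x, y, z in m, then the turn about the tool's z in rad. A call has 1 to 10 rows; each row is the pose to reach, as a shift and turn from the pose measured when the call began, along the tool's axes at that moment; what a row does not reach only later rows make up. A row lasts 1/10 s, in which the tool goes at most 50 mm and 8.59 degrees, less where a joint would pass 70% of its speed; a pose out of reach is approached as far as the arm can. A call with a gripper value outside its range is refused whole. "fingers" is the closure, from 0 (fully open) to 1 (shut), set as the call begins (left out, the last holds). The fingers move at their own pace and stop on an object; "squeeze" is the grip in N (left out, the last holds). Time passes only in rows, so rows that repeat a pose let the fingers close. It gives the time, the measured TCP pose, the force and the opening at its end, in the units of the state.
- env.read_state(): the state, without advancing time (a new reading comes with each control period).
- env.grab_frame(name): name is "side" or "top"; returns a dict with "color" (384x512x3 uint8, red, green, blue), "range_z" (384x512 float32, m along the optical axis (not along the pixel's ray), 0 where there is no reading), "K" (3x3 intrinsics, pixels), "pose" (4x4, takes a point from camera to world coordinates). Camera axes: x right, y up, looking along -z (the intrinsics and any distortion apply to the point x, -y, -z); pixel columns grow to the right and rows downward; lengths in m; the calibration is good to about 2 mm. A picture is of the moment at which its call begins.
- env.hand_in(): hands the job in, once; it reports no verdict.
The state is a dict: "time_s": time; "joint_positions": joint angles; "joint_vel": joint speeds; "tau": joint torques, N m; "position": TCP position; "eef_rot": TCP orientation; "contact_force": force on the tool from outside, world axes, zero at the start; "moment": the same for the moment, N m; "width": finger opening in m.
Only numpy, scipy, OpenCV 4.12 (cv2) and the standard library are available. Lean on these libraries where they do the work, as an engineer would, in place of code of your own. Each camera call takes 0.05 s, during which the arm holds its last target. There are 200 camera calls.

## Task

First turn the dial of the ring-light controller until its white pointer stands at the orange mark. Then lift the discharge valve, the one with the copper-coloured centre nut, out of the compressor head and hold it up in the air to the inspection camera: the middle of its round underside on the lens's line of sight, 120 mm in front of the ring light, and that face square to the lens. Finish still holding it there, steady, without bumping the camera and leaving the other valve, the wrench, the socket and the tin where they are.

Things in the scene. Friction and masses are not known exactly. Their poses are not given: they have to be found in the camera images.
- dial (a joint): Angle of the black bar knob on top of the grey ring-light controller (rad). Grows clockwise seen from above, range 0 to 4.71, stays where it is left, turns easily (about 0.04 N m). The white scale round it has 11 black ticks 0.471 rad apart; the orange mark takes the place of the seventh, at 2.83.
- dial_grip (a point): On the knob's axis at the height to grip, 80 mm above the bench, 28 mm above the controller. The bar is 42 mm long, 14 mm thick and reaches from 7 to 41 mm above the controller's top, over a skirt disc 44 mm across, its top 9 mm above the controller. x runs along the bar towards the end with the white pointer line, y across it, z up; it turns with the knob.
- light_box: The grey ring-light controller, 110 (x) x 100 (y) mm, its top 52 mm above the bench; origin at the centre of its underside, under the knob's axis; z up. Fixed to the bench.
- discharge_nut (a point): Middle of the tall copper-coloured hexagonal nut of the discharge valve: 22 mm across flats, 40 mm tall (20 mm above and below). Two flats face +x and -x, the other pairs are turned 60 and 120 degrees from them. A 14 mm stud end stands 4 mm above it. z is the valve's axis, from the disc to the nut. At the start upright, 92 mm above the bench.
- seat_face (a point): Centre of the discharge valve's round underside (its slotted seat face), 42 mm below discharge_nut along the valve's axis; same axes.
- discharge_valve: The whole discharge valve: a dark steel disc 63 mm across and 22 mm thick with the copper-coloured nut on top, 0.3 to 0.6 kg. Origin and axes as seat_face. At the start it stands in one of the two pockets of the head, either one.
- suction_nut (a point): Middle of the steel-coloured nut of the suction valve, which has the same shape and stands in the other pocket of the head. To be left there.
- head: Aluminium compressor cylinder head, 130 (x) x 210 (y) x 70 mm (z), fins reaching 10 mm farther out below 43 mm; origin at the centre of its underside, fixed to the bench. In its top are two pockets 67 mm across and 20 mm deep, centred 52 mm to either side along y; the valves stand in them with 2 mm play all round, their discs 2 mm proud.
- lens (a point): Centre of the front of the inspection camera's ring light and lens, 125 mm above the bench. z is the line of sight out of the lens, up and back roughly towards the robot, 30 degrees from vertical; y is level. The middle of the valve's underside belongs 120 mm from here along z, with the valve's z along this z.
- camera_head: The inspection camera: a ring light 68 mm across and a round black body 42 mm across that reaches 90 mm back along -z. Origin and axes as lens. Fixed to its stand.
- camera_stand: The camera's stand, fixed: x points level away from where the lens leans, z up; origin on the bench. The lens lies at x -50, y 0 mm; a blue block 70 x 90 x 40 mm and a 14 mm post 145 mm high on it are centred at x +45, y 0 mm.
- wrench_grip (a point): A point on the loose 220 mm steel wrench lying flat on the bench (8 mm thick), 66 mm from its ring end; x runs along it towards the open jaw. A bystander.
- socket_centre (a point): Middle of the loose steel socket, 36 mm in diameter and 45 mm tall, standing on the bench. A bystander.
- tin_centre (a point): Middle of the loose tin of paste, red band, 68 mm in diameter and 70 mm tall, standing on the bench. A bystander.
There are look-alikes about, which are no part of the job. Leave any blue or purple look-alike of the discharge_valve alone.

How it is judged:
On the way, in this order (a step that is already met when the one before it is completed fails the run):
1. the dial's pointer stands at the orange mark (within 0.15 rad) (value of joint dial between 2.68 and 2.98 rad), for 0.2 s.
2. the discharge valve is lifted clear of the head (height (world z) of seat_face above 0.085 m and contact force between the fingers and discharge_valve above 1 N and contact force between discharge_valve and head below 0.1 N), for 0.2 s.
At the end, for the whole second after the job is handed in: Fingers hold the discharge valve still in the air, clear of head and camera: underside centre 105 to 135 mm out from the lens, within 12 mm of its axis in x and y, valve axis within 0.15 rad of it, nut outward, over 180 mm high; dial within 0.15 rad of the mark; suction valve in its pocket (all of step 1 and z of seat_face in the frame of lens between 0.105 and 0.135 m and x of seat_face in the frame of lens between -0.012 and 0.012 m and y of seat_face in the frame of lens between -0.012 and 0.012 m and angle between the z axis of discharge_nut and the z axis of lens, either way round below 0.15 rad and angle between discharge_nut's own z axis and vertical below 1 rad and height (world z) of seat_face above 0.18 m and contact force between the fingers and discharge_valve above 1 N and contact force between discharge_valve and head below 0.1 N and contact force between discharge_valve and camera_head below 0.1 N and linear speed of discharge_valve below 0.03 m/s and angular speed of discharge_valve below 0.3 rad/s and distance of suction_nut from where it was at the start of the episode below 0.015 m); the arm keeps its last pose, push and grip.
It fails at once if the camera or its stand is bumped (more than 3 N) (contact force between camera_stand and anything else above 3 N).
It fails at once if the suction valve is shifted by more than 15 mm (distance of suction_nut from where it was at the start of the episode above 0.015 m).
It fails at once if the wrench, the socket or the tin is shifted by more than 20 mm (distance of any of wrench_grip, socket_centre, tin_centre from where it was at the start of the episode above 0.02 m).
It also fails if it takes over 54 s, if anything falls off the work surface, if the arm or the gripper's body presses on something with over 40 N, if the wrist force passes 120 N, or if a joint passes its speed limit or range.

## Working session

There is one attempt and no reset: what is moved stays moved. The work goes in short steps, Python scripts to look and compute and a tool call to move; the robot and the scene stay as the last step left them, time stands still between calls to the robot, and variables do not carry over. Pictures are saved under pics/ and viewed, about 8 in all and at most 12, crops included, and the job is handed in when it is done.

Besides the shell and the picture viewer there is one more tool, called after "Emit:" as name(argument=value, ...) on one line, values as JSON. play_rows: Moves the arm, as the interface text tells. Its arguments: {"type":"object","properties":{"deltas":{"type":"array","items":{"type":"number"}},"fingers":{"type":"number"},"squeeze":{"type":"number"}},"required":["deltas"]}

```bash
mkdir -p pics; cat > h.py <<'E'
import numpy as np, cv2
from cell import env
from scipy.spatial.transform import Rotation as R
def grab(n):
    f=env.grab_frame(n); np.savez(f'{n}.npz',**f); return f
def load(n): return dict(np.load(f'{n}.npz'))
def ray(f,u,v):
    K,T=f['K'],f['pose']
    d=np.array([(u-K[0,2])/K[0,0],-(v-K[1,2])/K[1,1],-1.0])
    return T[:3,3],T[:3,:3]@d
def onz(f,u,v,z):
    o,d=ray(f,u,v); return o+d*(z-o[2])/d[2]
def cloud(f):
    h,w=f['range_z'].shape; u,v=np.meshgrid(np.arange(w),np.arange(h)); K,T=f['K'],f['pose']
    d=np.stack([(u-K[0,2])/K[0,0],-(v-K[1,2])/K[1,1],-np.ones_like(u,float)],-1)*f['range_z'][...,None]
    return d@T[:3,:3].T+T[:3,3]
def proj(f,p):
    K,T=f['K'],f['pose']; q=T[:3,:3].T@(np.asarray(p)-T[:3,3])
    return K[0,0]*q[0]/-q[2]+K[0,2], K[1,1]*q[1]/q[2]+K[1,2]
def save(f,name,s=1.5,box=None):
    im=f['color'][...,::-1]
    if box: x0,y0,x1,y1=box; im=im[y0:y1,x0:x1]
    cv2.imwrite(f'pics/{name}.png',cv2.resize(np.ascontiguousarray(im),None,fx=s,fy=s,interpolation=cv2.INTER_CUBIC))
E
ls; python3 - <<'E'
from h import *
np.set_printoptions(precision=4,suppress=True)
for n in('top','side'):
    f=grab(n); save(f,n+'0'); print(n,f['K'],f['pose'],sep='\n')
print(env.read_state())
E
```

```text
h.py
pics
top
[[372.0403   0.     261.0435]
 [  0.     372.0403 191.5428]
 [  0.       0.       1.    ]]
[[-0.027   0.9855 -0.1673  0.4133]
 [-0.9993 -0.0312 -0.0222 -0.0132]
 [-0.0271  0.1666  0.9857  1.0062]
 [ 0.      0.      0.      1.    ]]
side
[[368.7867   0.     254.1214]
 [  0.     368.7867 188.544 ]
 [  0.       0.       1.    ]]
[[-0.8551  0.319  -0.4087  0.2539]
 [-0.5184 -0.5149  0.6827  0.5461]
 [ 0.0074  0.7957  0.6057  0.5642]
 [ 0.      0.      0.      1.    ]]
{'time_s': 0.1, 'joint_positions': array([-1.4853,  0.1815,  1.6079, -0.    ,  1.3538, -0.2063]), 'joint_vel': array([-0.0009, -0.0013, -0.0034, -0.0017, -0.0013,  0.0001]), 'tau': array([  0.0011, -43.4819, -34.2696,   0.0705,   0.0341,  -0.    ]), 'position': array([ 0.1654, -0.5502,  0.2379]), 'eef_rot': array([-3.1067, -0.4566, -0.0001]), 'contact_force': array([-0.8495, -0.3622, -0.2308]), 'moment': array([-0.004 ,  0.0206,  0.0346]), 'width': 0.08842979174630021}
```

View pics/top0.png

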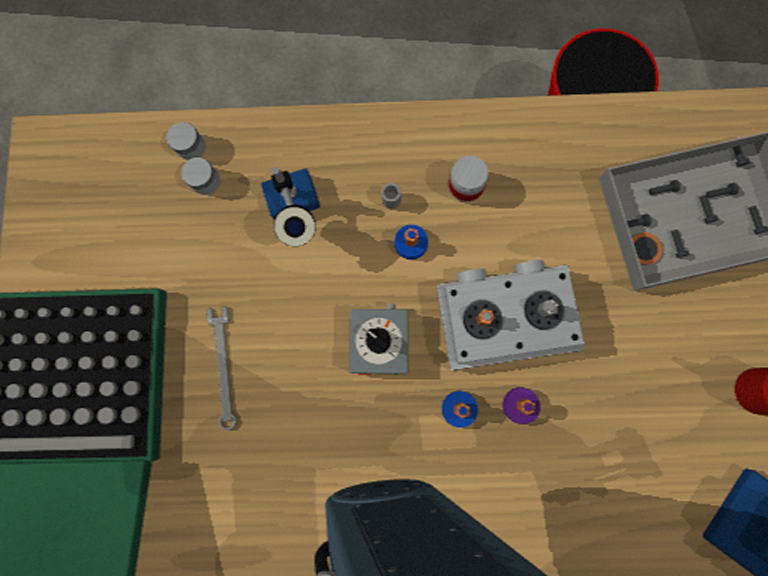

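View pics/side0.png

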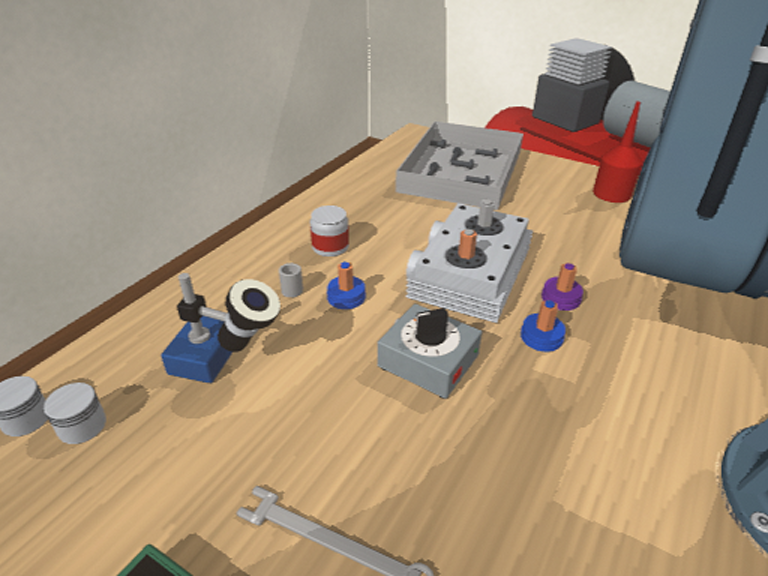

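```bash
python3 - <<'E'
from h import *
np.set_printoptions(precision=4,suppress=True)
f=load('top'); C=cloud(f); hsv=cv2.cvtColor(f['color'],cv2.COLOR_RGB2HSV)
ims=[]
for (x0,y0,x1,y1) in((228,200,278,250),(285,175,400,250),(170,105,220,170)):
    pass
a=cv2.resize(f['color'][200:250,228:278],(400,400),interpolation=cv2.INTER_CUBIC)
b=cv2.resize(f['color'][190:240,305:355],(400,400),interpolation=cv2.INTER_CUBIC)
cv2.imwrite('pics/crop1.png',np.hstack([a,b])[...,::-1])
# nut: copper pixels at height
g=hsv; cop=(g[...,0]<16)&(g[...,1]>110)&(g[...,2]>80)
P=C[...,2]
m=cop&(P>0.095)&(P<0.125); 
m[:, :290]=0; m[:,350:]=0
print('nut px',m.sum(),C[m].mean(0),np.median(C[m],0),C[m].min(0),C[m].max(0))
# light box: top plane points
m=(abs(P-0.052)<0.006); m[:,:225]=0;m[:,280:]=0;m[:195]=0;m[255:]=0
r=cv2.minAreaRect(C[m][:,:2].astype(np.float32)); print('box',m.sum(),C[m][:,2].mean(),r)
m=(abs(P-0.070)<0.006); m[:,:285]=0;m[:,395:]=0;m[:170]=0;m[255:]=0
r=cv2.minAreaRect(C[m][:,:2].astype(np.float32)); print('head',m.sum(),C[m][:,2].mean(),r,cv2.boxPoints(r))
# ring light: white pixels
w=(g[...,1]<60)&(g[...,2]>170); w[:,:178]=0;w[:,215:]=0;w[:130]=0;w[170:]=0
Q=C[w]; print('ring',w.sum(),Q.mean(0)); 
for k in range(3):
    c=Q.mean(0);U,S,V=np.linalg.svd(Q-c);n=V[2]*np.sign(V[2][2]);d=(Q-c)@n;Q=Q[abs(d)<0.006]
print('n',n,np.degrees(np.arccos(n[2])),len(Q),d.std())
uv=np.argwhere(w)[:,::-1].astype(np.float32); e=cv2.fitEllipse(cv2.convexHull(uv)); print('ell',e, onz(f,*e[0],0.125), C[int(e[0][1]),int(e[0][0])])
E
```

```text
nut px 50 [ 0.5123 -0.1432  0.1114] [ 0.5106 -0.143   0.1125] [ 0.5026 -0.1555  0.0961] [ 0.5249 -0.1324  0.1183]
box 1412 0.052512706967759434 ((0.48443928360939026, 0.03281233459711075), (0.09954239428043365, 0.10860903561115265), 87.77596282958984)
head 3955 0.0707745603706562 ((0.520086944103241, -0.19577021896839142), (0.12998555600643158, 0.21040749549865723), 6.88653564453125) [[ 0.4429 -0.0991]
 [ 0.4682 -0.308 ]
 [ 0.5972 -0.2924]
 [ 0.572  -0.0835]]
ring 295 [0.6686 0.1632 0.1295]
n [-0.4778 -0.1854  0.8587] 30.832648058472593 51 0.0015209495484085522
ell ((195.9529571533203, 150.69212341308594), (24.388185501098633, 25.336322784423828), 136.12916564941406) [0.6698 0.164  0.125 ] [0.6714 0.1662 0.126 ]
```

View pics/crop1.png

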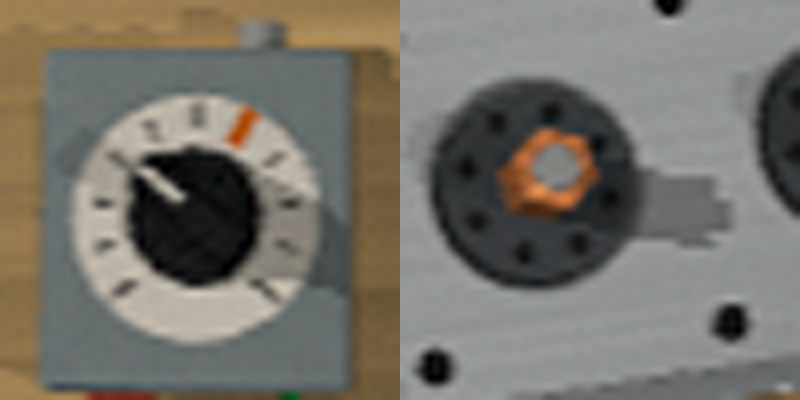

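```bash
python3 - <<'E'
from h import *
np.set_printoptions(precision=4,suppress=True)
f=load('top'); g=cv2.cvtColor(f['color'],cv2.COLOR_RGB2HSV); C=cloud(f)
c=np.array([.4844,.0328])
p1=onz(f,250.5,224.75,.093)[:2];p2=onz(f,245.5,220.6,.093)[:2];om=onz(f,228+242/8,200+127/8,.052)[:2]
ang=lambda v:np.degrees(np.arctan2(v[1],v[0]))
print('pointer',p1-c,p2-c,ang(p2-p1),ang(p2-c),'orange',om-c,ang(om-c))
for t in ((123,290),(105,245),(103,203),(118,160),(152,130),(197,115),(278,158),(268,290)): print(t,ang(onz(f,228+t[0]/8,200+t[1]/8,.052)[:2]-c))
blue=(g[...,0]>100)&(g[...,0]<118)&(g[...,1]>120)
m=blue&(C[...,2]>.033)&(C[...,2]<.047);m[:,:170]=0;m[:,218:]=0;m[:105]=0;m[150:]=0
r=cv2.minAreaRect(C[m][:,:2].astype(np.float32));print('block',m.sum(),r)
L=np.array([.6698,.164]);print('n_h deg',ang(L-np.array(r[0])), np.linalg.norm(L-np.array(r[0])))
s=env.read_state();M=R.from_rotvec(s['eef_rot']).as_matrix();print(M, 'alpha_x',ang(M[:2,0]),'alpha_y',ang(M[:2,1]))
print('head x dir 6.9; delta to knob',c-s['position'][:2])
# nut hex orientation from copper at two views
for n,bx in(('top',(285,365)),('side',None)):
    F=load(n);H=cv2.cvtColor(F['color'],cv2.COLOR_RGB2HSV);CC=cloud(F)
    mm=(H[...,0]<16)&(H[...,1]>100)&(abs(CC[...,0]-.51)<.025)&(abs(CC[...,1]+.143)<.025)&(CC[...,2]>.105)&(CC[...,2]<.12)
    print(n,mm.sum(),CC[mm].mean(0))
# stud top
mm=(abs(C[...,0]-.51)<.02)&(abs(C[...,1]+.143)<.02)&(C[...,2]>.107); 
print('nut+stud',mm.sum(),C[mm].mean(0),(C[mm].min(0)+C[mm].max(0))/2)
gr=(g[...,1]<60)&mm; print('stud',gr.sum(),C[gr].mean(0))
ims=[cv2.resize(load(n)['color'][y:y+22,x:x+22],(400,400),interpolation=cv2.INTER_CUBIC) for n,x,y in(('top',314,200),('side',302,148))]
cv2.imwrite('pics/crop2.png',np.hstack(ims)[...,::-1])
E
```

```text
pointer [0.0021 0.0027] [0.0126 0.0148] 48.85222878498588 49.505382664779546 orange [ 0.0276 -0.0156] -29.44871193870935
(123, 290) 134.62292486423271
(105, 245) 107.04515324398939
(103, 203) 81.41565456498132
(118, 160) 53.55734288582575
(152, 130) 26.033331914394306
(197, 115) -2.1220899516976726
(278, 158) -57.28678720014583
(268, 290) -137.70367598993099
block 511 ((0.7593302130699158, 0.19061487913131714), (0.06891322135925293, 0.08772186189889908), 16.366716384887695)
n_h deg -163.44422882138508 0.09340241347802071
[[ 0.9577  0.2877 -0.0002]
 [ 0.2877 -0.9577  0.0015]
 [ 0.0003 -0.0015 -1.    ]] alpha_x 16.721003139012982 alpha_y -73.27897290748315
head x dir 6.9; delta to knob [0.319 0.583]
top 46 [ 0.5125 -0.1442  0.1125]
side 46 [ 0.5085 -0.1354  0.1107]
nut+stud 74 [ 0.5131 -0.1438  0.1138] [ 0.5137 -0.1446  0.113 ]
stud 25 [ 0.5138 -0.1428  0.1158]
```

View pics/crop2.png

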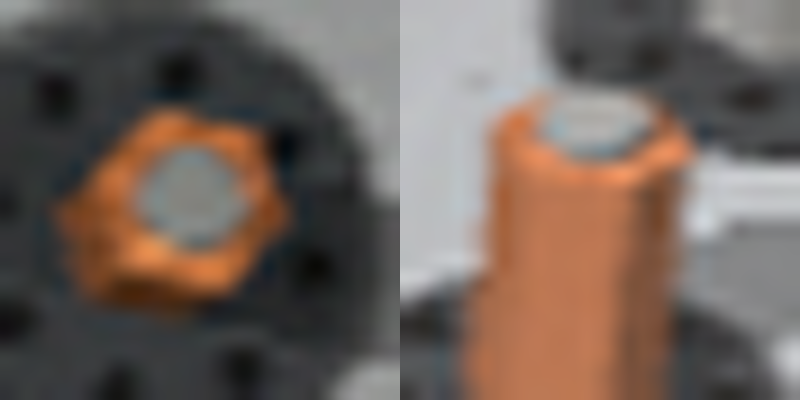

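Emit:
play_rows(deltas=[0.033,-0.033,0,-0.04,0.066,-0.066,0,-0.08,0.1,-0.1,0,-0.12,0.133,-0.133,0,-0.16,0.166,-0.166,0,-0.2,0.2,-0.2,0,-0.24,0.233,-0.233,0,-0.28,0.266,-0.266,0,-0.32,0.3,-0.3,0,-0.36,0.333,-0.333,0,-0.4], fingers=0.2)

```text
time_s: 1.1
position: [0.3889, -0.1335, 0.2385]
eef_rot: [-2.954, -1.067, -0.001]
contact_force: [0.4, -0.1, 0.1]
width: 0.0702
```

```bash
cat >> h.py <<'E'
def togo(x,y,z,alpha=None):
    s=env.read_state();M=R.from_rotvec(s['eef_rot']).as_matrix()
    d=M.T@(np.array([x,y,z])-s['position'])
    a=np.degrees(np.arctan2(M[1,0],M[0,0]))
    t=0 if alpha is None else -np.radians((alpha-a+180)%360-180)
    print('t',round(s['time_s'],2),'pos',s['position'].round(4),'alpha',round(a,1),'F',s['contact_force'].round(1),'w',round(s['width'],4),'q6',round(s['joint_positions'][5],2),'tiltcos',M[2,2].round(4))
    print('delta',d.round(4),'turn',round(t,4))
E
python3 -c "
from h import *
togo(.4844,.0328,.13,49)"
```

```text
t 1.1 pos [ 0.3889 -0.1335  0.2385] alpha 39.7 F [ 0.4 -0.1  0.1] w 0.0702 q6 0.26 tiltcos -1.0
delta [ 0.1797 -0.0668  0.1087] turn -0.162
```

Emit:
play_rows(deltas=[0.03,-0.011,0.015,-0.027,0.06,-0.022,0.03,-0.054,0.09,-0.033,0.045,-0.081,0.12,-0.045,0.06,-0.108,0.15,-0.056,0.08,-0.135,0.18,-0.067,0.1,-0.162,0.18,-0.067,0.109,-0.162,0.18,-0.067,0.109,-0.162])

```text
time_s: 1.9
position: [0.483, 0.0338, 0.1279]
eef_rot: [-2.855, -1.304, 0.005]
contact_force: [-0.5, -0.5, 0.0]
width: 0.0703
```

```bash
python3 -c "
from h import *
togo(.4844,.0328,.066,49)"
```

```text
t 1.9 pos [0.483  0.0338 0.1279] alpha 49.1 F [-0.5 -0.5  0. ] w 0.0703 q6 0.54 tiltcos -1.0
delta [0.0002 0.0019 0.0619] turn 0.0016
```

Emit:
play_rows(deltas=[0,0.002,0.02,0,0,0.002,0.04,0,0,0.002,0.055,0,0,0.002,0.061,0,0,0.002,0.061,0])

```text
time_s: 2.4
position: [0.4839, 0.0318, 0.0669]
eef_rot: [-2.855, -1.302, 0.006]
contact_force: [-0.3, 0.3, 0.9]
width: 0.0705
```

Emit:
play_rows(deltas=[0,0,0,0,0,0,0,0,0,0,0,0,0,0,0,0,0,0,0,0,0,0,0,0], fingers=1, squeeze=15)

```text
time_s: 3.0
position: [0.4839, 0.0318, 0.067]
eef_rot: [-2.855, -1.302, 0.006]
contact_force: [0.8, 0.1, -0.5]
width: 0.0242
```

```bash
python3 -c "
from h import *
togo(.4844,.0328,.066,-29)
print(env.read_state()['joint_positions'])"
```

```text
t 3.0 pos [0.4839 0.0318 0.067 ] alpha 49.0 F [ 0.8  0.1 -0.5] w 0.0242 q6 0.53 tiltcos -1.0
delta [ 0.0011 -0.0002  0.001 ] turn 1.3617
[-1.80267826e-01  2.22572145e-01  1.95152295e+00  1.03491008e-03
  9.72492580e-01  5.34407728e-01]
```

Emit:
play_rows(deltas=[0,0,0,0,0,0,0,0,0,0,0,0])

```text
time_s: 3.3
position: [0.4818, 0.0334, 0.0667]
eef_rot: [-2.851, -1.3, 0.011]
contact_force: [-6.7, 6.1, 8.3]
width: 0.0138
```

Emit:
play_rows(deltas=[0,0,0,0.14,0,0,0,0.28,0,0,0,0.42,0,0,0,0.56,0,0,0,0.7,0,0,0,0.84,0,0,0,0.98,0,0,0,1.12,0,0,0,1.26,0,0,0,1.365])

```text
time_s: 4.3
position: [0.4813, 0.0356, 0.0668]
eef_rot: [-3.033, 0.798, 0.019]
contact_force: [-0.5, 12.2, 4.1]
width: 0.0136
```

```bash
python3 -c "
from h import *
togo(.4844,.0328,.067,-29.2)"
```

```text
t 4.3 pos [0.4813 0.0356 0.0668] alpha -29.5 F [-0.5 12.2  4.1] w 0.0136 q6 1.9 tiltcos -0.9999
delta [ 0.0041  0.0009 -0.0003] turn -0.0052
```

Emit:
play_rows(deltas=[0,0,0,0,0,0,0,0,0,0,0,0])

```text
time_s: 4.6
position: [0.4813, 0.0358, 0.0668]
eef_rot: [-3.033, 0.797, 0.019]
contact_force: [-1.3, 1.3, 0.4]
width: 0.0136
```

Emit:
play_rows(deltas=[0,0,0,0,0,0,0,0,0,0,0,0,0,0,0,0,0,0,-0.04,0,0,0,-0.08,0,0,0,-0.12,0,-0.05,0,-0.13,0,-0.1,0,-0.13,0,-0.1,0,-0.13,0], fingers=0.2)

```text
time_s: 5.6
position: [0.391, 0.0859, 0.1975]
eef_rot: [-3.034, 0.793, 0.023]
contact_force: [0.8, -0.6, -0.1]
width: 0.0704
```

```bash
python3 - <<'E'
from h import *
f=grab('top')
a=cv2.resize(f['color'][195:255,222:282],(480,480),interpolation=cv2.INTER_CUBIC)
cv2.imwrite('pics/crop3.png',a[...,::-1])
togo(.5138,-.144,.19,18)
E
```

```text
t 5.65 pos [0.3935 0.0849 0.198 ] alpha -29.3 F [ 0.3 -0.  -0.3] w 0.0706 q6 1.99 tiltcos -0.9999
delta [0.2171 0.1408 0.0049] turn -0.8256
```

View pics/crop3.png

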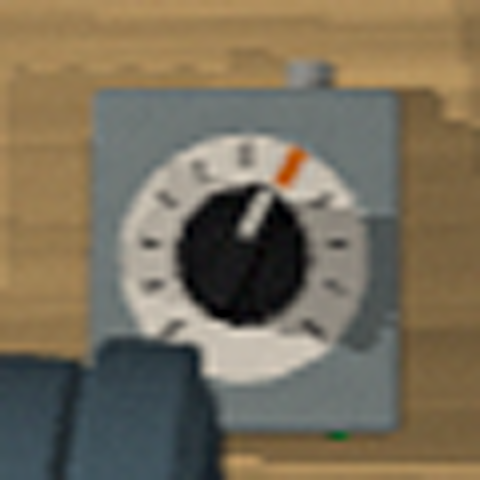

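Emit:
play_rows(deltas=[0.036,0.023,0,-0.13,0.072,0.046,0,-0.26,0.108,0.07,0,-0.39,0.144,0.093,0,-0.52,0.18,0.117,0,-0.65,0.217,0.141,0,-0.78,0.217,0.141,0,-0.826,0.217,0.141,0,-0.826])

```text
time_s: 6.45
position: [0.5143, -0.1463, 0.194]
eef_rot: [-3.093, -0.487, 0.015]
contact_force: [-0.3, -0.0, -0.5]
width: 0.0706
```

```bash
python3 -c "
from h import *
togo(.5138,-.144,.082,18)"
```

```text
t 6.45 pos [ 0.5143 -0.1463  0.194 ] alpha 17.9 F [-0.3 -0.  -0.5] w 0.0706 q6 0.76 tiltcos -0.9999
delta [ 0.0011 -0.001   0.112 ] turn -0.0017
```

Emit:
play_rows(deltas=[0.001,-0.002,0.03,0,0.001,-0.002,0.06,0,0.001,-0.002,0.09,0,0.001,-0.001,0.105,0,0.001,-0.001,0.112,0,0.001,-0.001,0.112,0])

```text
time_s: 7.05
position: [0.5136, -0.1438, 0.0817]
eef_rot: [-3.092, -0.487, 0.016]
contact_force: [-0.0, -0.5, 0.3]
width: 0.0705
```

Emit:
play_rows(deltas=[0,0,0,0,0,0,0,0,0,0,0,0,0,0,0,0,0,0,0,0,0,0,0,0,0,0,0,0], fingers=1, squeeze=30)

```text
time_s: 7.75
position: [0.5135, -0.1436, 0.0818]
eef_rot: [-3.092, -0.487, 0.016]
contact_force: [-1.4, 1.9, 2.1]
width: 0.0214
```

```bash
python3 -c "
from h import *
togo(.5138,-.144,.082,18)"
```

```text
t 7.75 pos [ 0.5135 -0.1436  0.0818] alpha 17.9 F [-1.4  1.9  2.1] w 0.0214 q6 0.76 tiltcos -0.9999
delta [ 0.0002  0.0005 -0.0002] turn -0.0019
```

Emit:
play_rows(deltas=[0,0,0,0,0,0,-0.01,0,0,0,-0.025,0,0,0,-0.05,0,0,0,-0.075,0,0,0,-0.1,0,0,0,-0.1,0,0,0,-0.1,0])

```text
time_s: 8.55
position: [0.5146, -0.1446, 0.1816]
eef_rot: [-3.092, -0.487, 0.016]
contact_force: [-0.7, -0.9, -3.4]
width: 0.0219
```

```bash
python3 - <<'E'
from h import *
f=grab('side'); save(f,'side1',3,(230,60,430,240))
togo(.405,.035,.19,-2.2)
print('nut px',proj(f,[.5135,-.1436,.19]))
E
```

```text
t 8.6 pos [ 0.5139 -0.1442  0.1805] alpha 17.9 F [-0.4 -1.2 -4.4] w 0.0216 q6 0.76 tiltcos -0.9998
delta [-0.0487 -0.2041 -0.0061] turn 0.3506
nut px (np.float64(315.0885291400608), np.float64(124.22407328047476))
```

View pics/side1.png

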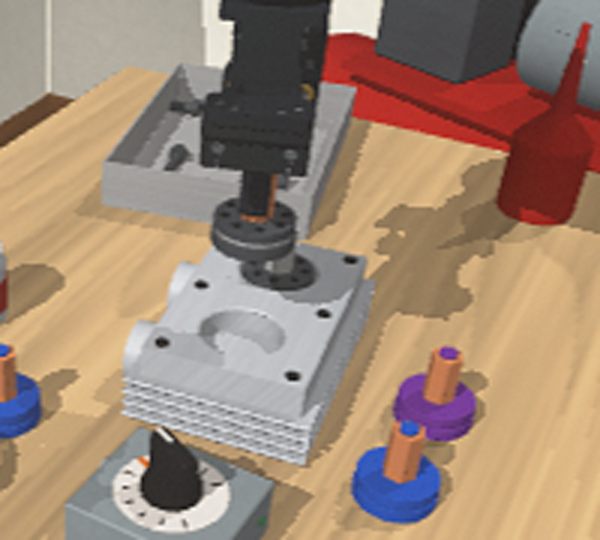

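Emit:
play_rows(deltas=[-0.006,-0.025,0,0.05,-0.012,-0.05,0,0.1,-0.018,-0.075,0,0.15,-0.025,-0.1,0,0.2,-0.031,-0.125,0,0.25,-0.037,-0.15,0,0.3,-0.043,-0.175,0,0.35,-0.049,-0.202,0,0.35,-0.049,-0.202,0,0.35])

```text
time_s: 9.5
position: [0.4022, 0.0354, 0.1818]
eef_rot: [-3.129, 0.055, 0.029]
contact_force: [0.4, -0.9, -3.4]
width: 0.0217
```

```bash
python3 -c "
from h import *
togo(.4045,.033,.086,-2.2)"
```

```text
t 9.5 pos [0.4022 0.0354 0.1818] alpha -2.0 F [ 0.4 -0.9 -3.4] w 0.0217 q6 1.39 tiltcos -0.9998
delta [0.0042 0.0034 0.0957] turn 0.0031
```

Emit:
play_rows(deltas=[0.001,0.001,0.02,0,0.002,0.002,0.04,0,0.003,0.003,0.06,0,0.004,0.003,0.08,0,0.004,0.003,0.09,0,0.004,0.003,0.095,0,0.004,0.003,0.095,0], squeeze=20)

```text
time_s: 10.2
position: [0.4039, 0.0333, 0.0861]
eef_rot: [-3.129, 0.056, 0.032]
contact_force: [-0.6, 0.7, -3.5]
width: 0.0221
```

```bash
python3 -c "
from h import *
togo(.4045,.033,.0838,-2.2)
togo(.396,.033,.0787,-2.2)
togo(.3886,.033,.0722,-2.2)
togo(.3824,.033,.0645,-2.2)"
```

```text
t 10.2 pos [0.4039 0.0333 0.0861] alpha -2.0 F [-0.6  0.7 -3.5] w 0.0221 q6 1.38 tiltcos -0.9997
delta [0.0007 0.0003 0.0023] turn 0.003
t 10.2 pos [0.4039 0.0333 0.0861] alpha -2.0 F [-0.6  0.7 -3.5] w 0.0221 q6 1.38 tiltcos -0.9997
delta [-0.0077  0.0007  0.0075] turn 0.003
t 10.2 pos [0.4039 0.0333 0.0861] alpha -2.0 F [-0.6  0.7 -3.5] w 0.0221 q6 1.38 tiltcos -0.9997
delta [-0.015   0.001   0.0142] turn 0.003
t 10.2 pos [0.4039 0.0333 0.0861] alpha -2.0 F [-0.6  0.7 -3.5] w 0.0221 q6 1.38 tiltcos -0.9997
delta [-0.021   0.0013  0.022 ] turn 0.003
```

Emit:
play_rows(deltas=[0,0,0.002,0,-0.001,0,0.004,0,-0.004,0,0.006,0,-0.008,0.001,0.008,0,-0.01,0.001,0.01,0,-0.013,0.001,0.012,0,-0.015,0.001,0.0145,0,-0.015,0.001,0.0145,0])

```text
time_s: 11.0
position: [0.3879, 0.0331, 0.0715]
eef_rot: [-3.129, 0.056, 0.033]
contact_force: [-0.5, 0.1, 0.6]
width: 0.022
```

```bash
python3 - <<'E'
from h import *
f=grab('side'); save(f,'side2',3,(230,130,430,310))
togo(.3824,.033,.0645,-2.2)
E
```

```text
t 11.05 pos [0.3879 0.0332 0.0715] alpha -2.0 F [-1.6 -0.1  0.5] w 0.0218 q6 1.37 tiltcos -0.9997
delta [-0.0054  0.0004  0.0071] turn 0.003
```

View pics/side2.png

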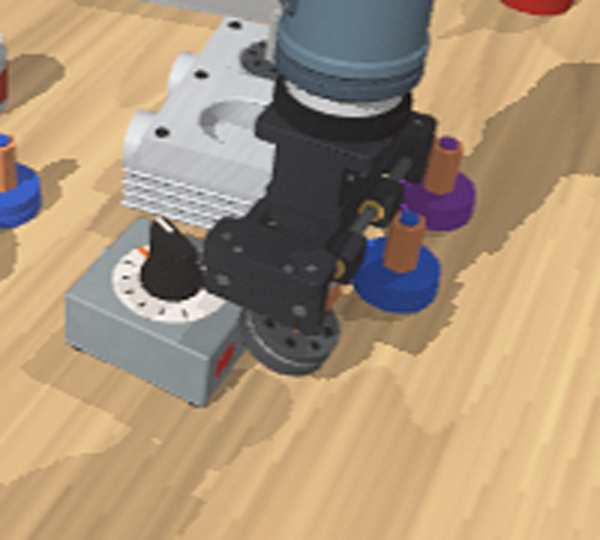

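Emit:
play_rows(deltas=[-0.001,0,0.0015,0,-0.0025,0,0.003,0,-0.004,0,0.005,0,-0.005,0.0005,0.0065,0,-0.006,0.0005,0.008,0,-0.006,0.0005,0.008,0])

```text
time_s: 11.65
position: [0.3806, 0.0332, 0.0629]
eef_rot: [-3.128, 0.056, 0.037]
contact_force: [0.1, 0.3, -3.3]
width: 0.0218
```

Emit:
play_rows(deltas=[0,0,0,0,0,0,0,0,0,0,0,0], squeeze=55)

```text
time_s: 11.95
position: [0.3804, 0.0332, 0.0628]
eef_rot: [-3.128, 0.056, 0.038]
contact_force: [0.8, 0.4, -3.2]
width: 0.0215
```

Emit:
play_rows(deltas=[-0.005,0,-0.01,0,-0.005,0,-0.03,0,-0.005,0,-0.06,0,-0.005,0,-0.09,0,-0.005,0,-0.12,0,-0.005,0,-0.15,0,-0.005,0,-0.15,0,-0.005,0,-0.15,0])

```text
time_s: 12.75
position: [0.379, 0.0314, 0.2124]
eef_rot: [-3.128, 0.056, 0.037]
contact_force: [-1.2, 0.1, -4.3]
width: 0.0214
```

```bash
cat >> h.py <<'E'
def tilt(f,rad=0.05):
    s=env.read_state();M=R.from_rotvec(s['eef_rot']).as_matrix()
    g=s['position']-0.019*M[:,2]
    C=cloud(f); hsv=cv2.cvtColor(f['color'],cv2.COLOR_RGB2HSV)
    m=(np.linalg.norm(C-g,axis=2)<0.075)&(C[...,2]<g[2]-0.02)&(f['range_z']>0)&(hsv[...,2]<120)
    Q=C[m]; print('pts',len(Q),'grasp',g.round(4))
    rng=np.random.default_rng(0);best=0
    for _ in range(500):
        a=Q[rng.choice(len(Q),3,replace=False)];n=np.cross(a[1]-a[0],a[2]-a[0]);l=np.linalg.norm(n)
        if l<1e-5: continue
        n/=l;k=abs((Q-a[0])@n)<.0025
        if k.sum()>best: best=k.sum();K_=k
    Q=Q[K_];c=Q.mean(0);n=np.linalg.svd(Q-c)[2][2];n*=np.sign(n[2])
    print('disc plane',len(Q),'n',n.round(3),'tilt',np.degrees(np.arccos(n[2])).round(1),'az',np.degrees(np.arctan2(n[1],n[0])).round(1),'grasp above plane',((g-c)@n).round(4))
    return n,c,g
E
python3 - <<'E'
from h import *
togo(.4,.033,.2,-2.2)
for n in('side','top'):
    f=grab(n); tilt(f)
    if n=='side': save(f,'side3',3,(230,50,430,230))
E
```

```text
t 12.75 pos [0.379  0.0314 0.2124] alpha -2.0 F [-1.2  0.1 -4.3] w 0.0214 q6 1.37 tiltcos -0.9996
delta [ 0.0212 -0.0022  0.0119] turn 0.003
pts 541 grasp [0.3787 0.0313 0.2304]
disc plane 272 n [-0.446  0.023  0.895] tilt 26.5 az 177.1 grasp above plane 0.0254
pts 0 grasp [0.3783 0.0314 0.23  ]Traceback (most recent call last):
  File "<stdin>", line 4, in <module>
  File "h.py", line 39, in tilt
    a=Q[rng.choice(len(Q),3,replace=False)];n=np.cross(a[1]-a[0],a[2]-a[0]);l=np.linalg.norm(n)
        ~~~~~~~~~~^^^^^^^^^^^^^^^^^^^^^^^^
  File "numpy/random/_generator.pyx", line 864, in numpy.random._generator.Generator.choice
ValueError: a must be a positive integer unless no samples are taken
```

View pics/side3.png

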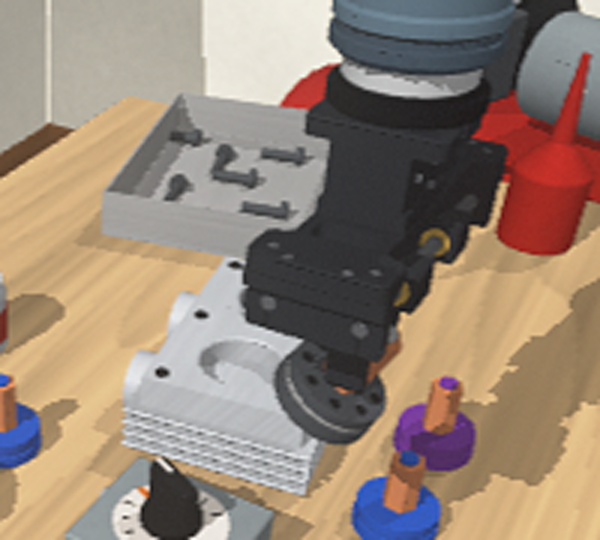

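```bash
python3 -c "
from h import *
togo(.589,.1403,.27,17.4)"
```

```text
t 12.85 pos [0.3778 0.0317 0.211 ] alpha -2.0 F [-0.2  0.3 -3.1] w 0.0218 q6 1.37 tiltcos -0.9995
delta [ 0.2055 -0.1169 -0.0632] turn -0.3391
```

Emit:
play_rows(deltas=[0.005,-0.003,-0.02,-0.01,0.02,-0.012,-0.04,-0.04,0.045,-0.026,-0.06,-0.08,0.07,-0.04,-0.063,-0.12,0.1,-0.057,-0.063,-0.17,0.13,-0.074,-0.063,-0.22,0.16,-0.091,-0.063,-0.27,0.185,-0.105,-0.063,-0.31,0.2,-0.114,-0.063,-0.34,0.2055,-0.117,-0.063,-0.34])

```text
time_s: 13.85
position: [0.589, 0.1411, 0.2665]
eef_rot: [-3.086, -0.475, 0.046]
contact_force: [0.1, -1.0, -3.3]
width: 0.0212
```

```bash
python3 - <<'E'
from h import *
f=grab('side'); n,c,g=tilt(f); print('seat',g-n*.051,g-n*.0474)
save(f,'side4',3,(110,30,310,230))
togo(.589,.1403,.254,17.4)
E
```

```text
pts 651 grasp [0.5897 0.1407 0.2859]
disc plane 333 n [-0.441 -0.118  0.89 ] tilt 27.1 az -165.1 grasp above plane 0.026
seat [0.6121434  0.14669589 0.2404848 ] [0.61055714 0.14627238 0.24368861]
t 13.9 pos [0.5891 0.141  0.2669] alpha 17.4 F [ 0.6 -0.3 -3.6] w 0.0213 q6 1.3 tiltcos -0.9994
delta [0.0001 0.0009 0.0129] turn 0.0009
```

View pics/side4.png

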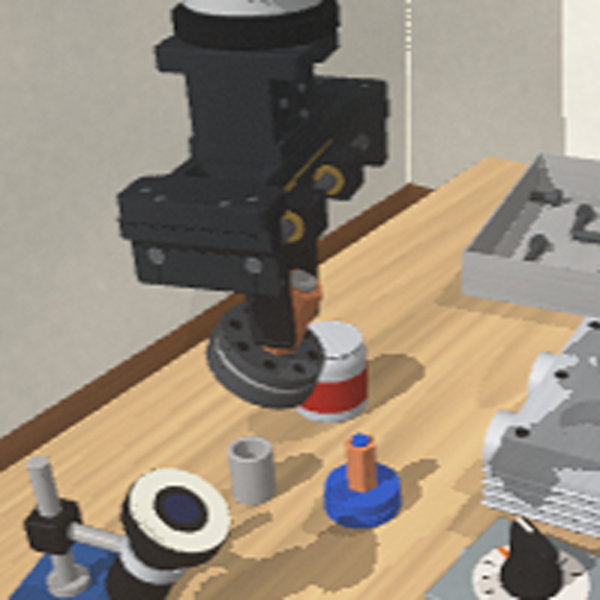

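Emit:
play_rows(deltas=[0,0.001,0.004,0,0,0.001,0.009,0,0,0.001,0.0125,0,0,0.001,0.0125,0,0,0.001,0.0125,0,0,0.001,0.0125,0])

```text
time_s: 14.5
position: [0.5891, 0.1401, 0.2549]
eef_rot: [-3.087, -0.473, 0.043]
contact_force: [0.2, 0.9, -2.3]
width: 0.0215
```

```bash
python3 - <<'E'
from h import *
np.set_printoptions(precision=4,suppress=True)
f=grab('side'); n,c,g=tilt(f)
# second lens fix, side view
h=cv2.cvtColor(f['color'],cv2.COLOR_RGB2HSV)
w=((h[...,1]<70)&(h[...,2]>150)); w[:,:148]=0;w[:,190:]=0;w[:183]=0;w[225:]=0
nl,lab,st,_=cv2.connectedComponentsWithStats(w.astype(np.uint8)); k=1+np.argmax(st[1:,4])
e=cv2.fitEllipse(cv2.convexHull(np.argwhere(lab==k)[:,::-1].astype(np.float32)))
L2=onz(f,*e[0],.125); print('ring side',st[k],e,L2)
C=cloud(f);Q=C[lab==k];print('ring depth centroid',Q.mean(0))
Q=Q[abs((Q-Q.mean(0))@np.array([-.479,-.142,.866]))<.006]
m=np.linalg.svd(Q-Q.mean(0))[2][2];m*=np.sign(m[2]);print('ring normal side',m,np.degrees(np.arccos(m[2])),np.degrees(np.arctan2(m[1],m[0])))
z=np.array([.5*np.cos(np.radians(-163.5)),.5*np.sin(np.radians(-163.5)),.866]);y=np.array([-z[1],z[0],0])/.5;x=np.cross(y,z)
for L in(np.array([.669,.1638,.125]),L2):
  for l in(.051,.0475):
    d=g-n*l-L;print('seat in lens xyz',np.array([d@x,d@y,d@z]))
print('angle',np.arccos(n@z))
togo(*env.read_state()['position'])
E
```

```text
pts 628 grasp [0.5897 0.1399 0.2739]
disc plane 307 n [-0.419 -0.135  0.898] tilt 26.1 az -162.1 grasp above plane 0.026
ring side [153 186  34  28 504] ((169.46002197265625, 199.6530303955078), (25.54024887084961, 35.222801208496094), 116.33312225341797) [0.6682 0.1647 0.125 ]
ring depth centroid [0.6654 0.1671 0.1276]
ring normal side [-0.4751 -0.1449  0.8679] 29.77948931707348 -163.03930217596837
seat in lens xyz [ 0.0008 -0.0001  0.1195]
seat in lens xyz [ 0.0006 -0.0001  0.1229]
seat in lens xyz [0.0003 0.001  0.1192]
seat in lens xyz [0.0001 0.001  0.1227]
angle 0.06945009696044312
t 14.55 pos [0.5891 0.1401 0.2549] alpha 17.4 F [-0.8  0.3 -3.8] w 0.0216 q6 1.29 tiltcos -0.9994
delta [0. 0. 0.] turn 0
```

Emit:
play_rows(deltas=[0,0,0,0,0,0,0,0,0,0,0,0,0,0,0,0,0,0,0,0])

```text
time_s: 15.05
position: [0.5891, 0.1401, 0.2549]
eef_rot: [-3.087, -0.473, 0.043]
contact_force: [-0.2, -0.4, -3.9]
width: 0.0216
```

```bash
python3 - <<'E'
from h import *
f=grab('side'); tilt(f); s=env.read_state(); print(s['position'],s['joint_vel'].round(4),s['width'])
print(env.hand_in())
E
```

```text
pts 626 grasp [0.5897 0.1399 0.2738]
disc plane 311 n [-0.429 -0.129  0.894] tilt 26.6 az -163.2 grasp above plane 0.026
[0.58911464 0.14015091 0.25485724] [-0.0009  0.0014  0.0004  0.0001 -0.0019  0.0004] 0.021450992984065817
the job is handed in; nothing more can be done
None
```

I turned the dial to the orange mark, lifted the discharge valve out of the head, and handed the job in with the valve held at the camera after about 15 s of robot time. The moves cannot tilt the tool, so I pivoted the valve in the grip against the near edge of the light box. I then tightened the grip to 55 N and carried the valve to the lens.

Last checks, all from camera and arm readings:
- **Valve position:** the middle of the underside is about 1 mm off the lens axis and 119 to 123 mm out from the lens. Two separate fixes of the lens agreed to about 1 mm.
- **Valve angle:** it leans 26.6° instead of 30°, in the right direction. That is about 0.06 to 0.07 rad off, against a limit of 0.15.
- **Steadiness:** the arm was at rest and the grip stable at 21.5 mm opening.
- **Dial:** the pointer was within about 1° of the mark after I let go, and still stood at it by eye in a later side picture.

One reading disagreed: the grip-to-disc distance measured 26 mm where 29 mm was expected. It could be a small slip of the valve in the fingers or depth error. The 119 to 123 mm range above allows for it.

I did not re-measure the suction valve, wrench, socket and tin at the end. No move was planned to touch them, and I saw no contact in the pictures or force readings.

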